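# Snap the straps shut over the stowed gouges

### The arm

A 6-joint arm with a two-finger parallel gripper is mounted at the origin on the work surface. World frame = base frame: x ahead of the robot, y to its left, z up, the work surface at z = 0. Lengths are in m, angles in rad, forces in N, time in s.
With the tool pointing down it reaches from about 0.35 to 0.775 m from the base axis. Payload 7.3 kg.
Tool frame: the origin (TCP) lies at the very end of the fingers, on their centre line; the grasp point (between the pads) lies 19 mm behind it; z points along the fingers, y is the line along which they close (so a half turn about z gives the same grasp; the last joint's range is limited). The gripper opens to 92 mm and grips with 3 to 60 N. Pads are 19 mm wide; open, the fingers measure 130 mm over their backs; the gripper's body (75 mm by 190 mm) begins 47 mm behind the grasp point.
Start: joints at [-0.146, 0.342, 1.524, -0, 1.275, -0.146], TCP at [0.525, 0, 0.227] pointing down, gripper open.
Joint ranges: [-2.53, 2.53], [-0.77, 2.02], [0.04, 2.7], [-1, 4.14], [0.28, 2.66], [-3.11, 3.11]. Speed limits (rad/s): [2.57, 2.57, 3.14, 3.14, 3.14, 3.14].

### API

Orientations are given as [roll, pitch, yaw] about the fixed x, y, z axes, in that order (R = Rz(yaw) Ry(pitch) Rx(roll)).
In Python, from cell import robot gives the robot as it stands.
- The arm moves only by the tool apply_moves, never from a script. Its argument "rows" is a list of rows, each an object with "xyz": the shift along the tool's x, y, z in mm, a list of three; "turn": the turn about the tool's z in rad. A call has 1 to 10 rows; each row shifts and turns the commanded pose from where the row before left it, along the tool's axes as they then stand; what a row does not reach is not made up. A row lasts 1/8 s, in which the tool goes at most 62.5 mm and 10.7 degrees, less where a joint would pass 70% of its speed; a pose out of reach is approached as far as the arm can. A call with a gripper value outside its range is refused whole. "gripper" is the opening, from 0 (shut) to 1 (fully open), set as the call begins (left out, the last holds). The fingers move at their own pace and stop on an object; "newtons" is the grip in N (left out, the last holds). Time passes only in rows, so rows that do not move let the fingers close. It gives the time, the measured TCP pose, the force and the opening at its end, in the units of the state.
- robot.observe(): the state, without advancing time (a new reading comes with each control period).
- robot.read_camera(name): name is "scene" or "side" or "wrist"; returns a dict with "frame" (480x640x3 uint8, blue, green, red), "mtx" (3x3 intrinsics, pixels), "R" (3x3) and "t" (3): a world point X has camera coordinates R X + t; the wrist camera has in their place "T_tool_cam" (4x4, takes a point from camera to tool coordinates, whose origin is the TCP and whose axes are the flange's). Camera axes: x right, y down, z forward; pixel columns grow to the right and rows downward; lengths in m; the calibration is good to about 2 mm. A picture is of the moment at which its call begins: read the wrist's pose just before it. There is no depth.
- robot.hand_in(): hands the job in, once; it reports no verdict.
The state is a dict: "time": time; "qpos": joint angles; "qvel": joint speeds; "joint_efforts": joint torques, N m; "tool_pos": TCP position; "tool_rot": TCP orientation; "contact_force": force on the tool from outside, world axes, zero at the start; "torque": the same for the moment, N m; "opening": finger opening in m.
Only numpy, scipy, OpenCV 4.12 (cv2) and the standard library are available. Lean on these libraries where they do the work, as an engineer would, in place of code of your own. Each camera call takes 0.05 s, during which the arm holds its last target. There are 200 camera calls.

### The job

Three tool rests stand on the carver's bench with their red straps up, and two of them hold a gouge. Press the straps of the two rests that hold a gouge fully down until they click and stay shut, and leave the strap of the empty rest standing open.

Things in the scene. Friction and masses are not known exactly. Their poses are not given: they have to be found in the camera images.
- strap_a_pad (a point): Red strap, 40 x 95 mm, on the rest with the pale-handled gouge: to shut. Point: top centre of its black pad (36 along hinge x 24), near the free end. x along the hinge, y from pad towards hinge, z out of the strap's top. Hinge line 75 mm along +y, 9 mm along -z, 50 mm above the bench. Tilt of z = opening: 0 shut (pad 59 mm above the bench, level), 0.55-0.85 rad at start, pad up.
- strap_b_pad (a point): Same strap, axes and sizes as strap_a_pad, on the rest with the yellow-handled gouge: to shut. A light spring (1 N at the pad) lifts a strap let go early; over its last 13 mm a nose snaps under a sprung roller (5-12 N straight down on the pad, briefly 20 N if fast), then it meets its stop and stays. Gouges lie below the straps, blades out at the far end.
- strap_c_pad (a point): Same strap, axes and sizes as strap_a_pad, on the empty rest (nothing in its trough): to leave open. All rests: dark wood, 130 x 86 mm, 50 mm tall, fixed to the bench, with a 38 mm wide trough and the strap across it; the pad is the highest part. The three rests stand side by side, at least 170 mm apart.
Things that resemble listed ones, but are neither listed nor needed, are in the scene too. What is shaped like the part that bears strap_a_pad but green is not meant.

How it is judged:
By the outcome, as a careful person would: the job done as asked, in the order asked, and still so for the second after the job is handed in, with the robot touching nothing.
It also fails if it takes over 40 s, if anything falls off the work surface, if the arm or the gripper's body presses on something with over 40 N, if the wrist force passes 120 N, or if a joint passes its speed limit or range.

## Working session

There is one attempt and no reset: what is moved stays moved. The work goes in short steps, Python scripts to look and compute and a tool call to move; the robot and the scene stay as the last step left them, time stands still between calls to the robot, and variables do not carry over. Pictures are saved under pics/ and viewed, on a budget of 10 in all, crops included, one or two more only if the job needs it, and the job is handed in when it is done.

Besides the shell and the picture viewer there is one more tool, called after "Call:" by a JSON object that holds its "method" and its "body". apply_moves: Moves the arm, as the interface text tells. Its arguments: {"type":"object","properties":{"rows":{"type":"array"},"gripper":{"type":"number"},"newtons":{"type":"number"}},"required":["rows"]}

```bash
mkdir -p pics
python3 - <<'E'
from cell import robot
import cv2, numpy as np, pickle
s=robot.observe(); print(s)
d={}
for n in("scene","side","wrist"):
    c=robot.read_camera(n); d[n]=c; cv2.imwrite(f"pics/{n}0.png",c["frame"])
    print(n,c["mtx"].tolist(),{k:np.round(v,4).tolist() for k,v in c.items() if k not in("frame","mtx")})
d['state']=s
pickle.dump(d,open("d0.pkl","wb"))
E
```

```text
{'time': 0.0, 'qpos': array([-1.46044394e-01,  3.42755117e-01,  1.52499011e+00, -1.80538903e-05,
        1.27540954e+00, -1.45995428e-01]), 'qvel': array([-0.00115581, -0.00038466, -0.0019364 , -0.00072296,  0.00236987,
        0.00128244]), 'joint_efforts': array([ 7.61924657e-04, -4.31245601e+01, -2.44219762e+01,  7.17750052e-02,
        5.59406646e-02, -1.04314388e-04]), 'tool_pos': array([5.24600919e-01, 5.21002575e-05, 2.26037547e-01]), 'tool_rot': array([-3.14004465e+00, -2.10171794e-04,  1.57075247e+00]), 'contact_force': array([-0.64711556, -0.05503024, -0.15708198]), 'torque': array([-0.02492421,  0.00210633, -0.0321012 ]), 'opening': 0.09197324621670057}
scene [[533.089882708934, 0.0, 318.18442109827356], [0.0, 533.089882708934, 240.72663071993998], [0.0, 0.0, 1.0]] {'R': [[0.3935, 0.9193, -0.0024], [0.5021, -0.2171, -0.8371], [-0.7701, 0.3282, -0.547]], 't': [-0.2658, -0.1735, 1.3429]}
side [[524.5726575852209, 0.0, 318.8786361563556], [0.0, 524.5726575852209, 246.18964481321154], [0.0, 0.0, 1.0]] {'R': [[-0.9905, -0.1366, -0.0156], [-0.0717, 0.6104, -0.7889], [0.1173, -0.7802, -0.6144]], 't': [0.4714, 0.0522, 1.2361]}
wrist [[352.23901361417086, 0.0, 317.53811607212015], [0.0, 352.23901361417086, 233.2155816066736], [0.0, 0.0, 1.0]] {'T_tool_cam': [[0.0008, -0.9639, -0.2662, 0.0714], [1.0, 0.001, -0.0006, -0.0003], [0.0008, -0.2662, 0.9639, -0.1568], [0.0, 0.0, 0.0, 1.0]]}
```

View pics/scene0.png

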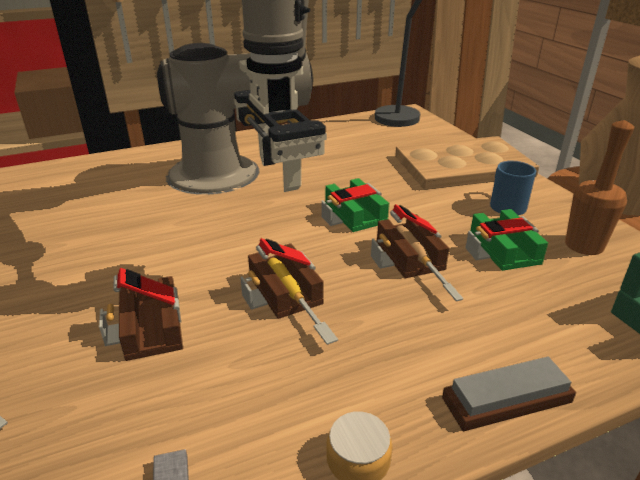

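View pics/side0.png

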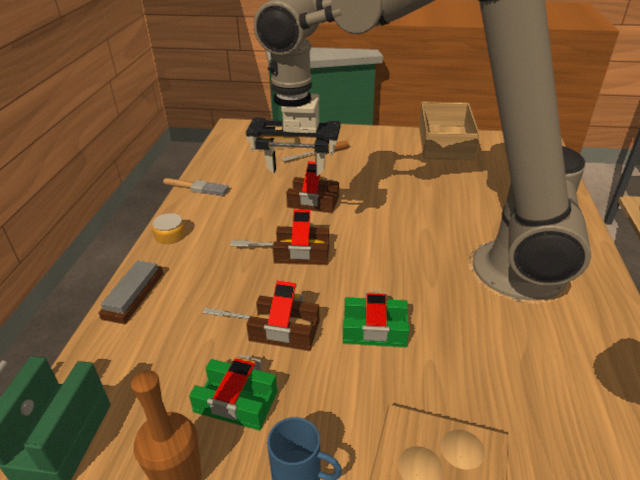

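The scene view shows the empty rest at about (150,310), the yellow gouge at (285,270) and the pale one at (412,240). The green ones are decoys. In the side view the same rests are at (312,185), (302,240) and (285,310). The hinges are on the +y side. I'll zoom in on the pads next.

Run:
```python
import cv2, numpy as np, pickle
d=pickle.load(open("d0.pkl","rb"))
a=d["scene"]["frame"]; b=d["side"]["frame"]
def crop(f,x,y,w,h,k): return cv2.resize(f[y:y+h,x:x+w],None,fx=k,fy=k,interpolation=cv2.INTER_NEAREST)
# each 100x75 ->400x300
out=np.vstack([np.hstack([crop(a,235,225,100,75,4),crop(a,365,195,100,75,4)]),np.hstack([crop(b,255,200,100,75,4),crop(b,240,275,100,75,4)])])
cv2.imwrite("pics/crops.png",out)
for n,f in(("scene",a),("side",b)):
    h=cv2.cvtColor(f,cv2.COLOR_BGR2HSV)
    m=((h[...,0]<6)|(h[...,0]>174))&(h[...,1]>200)&(h[...,2]>110)
    k,_,st,ce=cv2.connectedComponentsWithStats(m.astype(np.uint8))
    for i in range(1,k):
        if st[i,4]>40 and st[i,4]<4000: print(n,st[i],ce[i].round(1))
```

```text
scene [   0   19   66   94 2992] [25.3 54.2]
scene [  0 145  88  22 657] [ 41.9 155.5]
scene [331 185  45  17 320] [355.8 192.5]
scene [394 205  42  28 246] [413.7 218.6]
scene [481 218  51  18 409] [509.5 226.4]
scene [259 239  51  26 400] [284.8 252.3]
scene [118 268  56  37 363] [141.8 288.3]
side [302 176   5  16  59] [304.4 185. ]
side [294 209  16   9  60] [302.5 210.8]
side [291 220  19  26 417] [300.2 233. ]
side [267 281  29  47 698] [280.8 307.7]
side [366 293  20  33 465] [375.8 312.7]
side [234 359  20  16  66] [245.9 363.9]
side [213 371  35  33 501] [230.1 386.9]
```

View pics/crops.png

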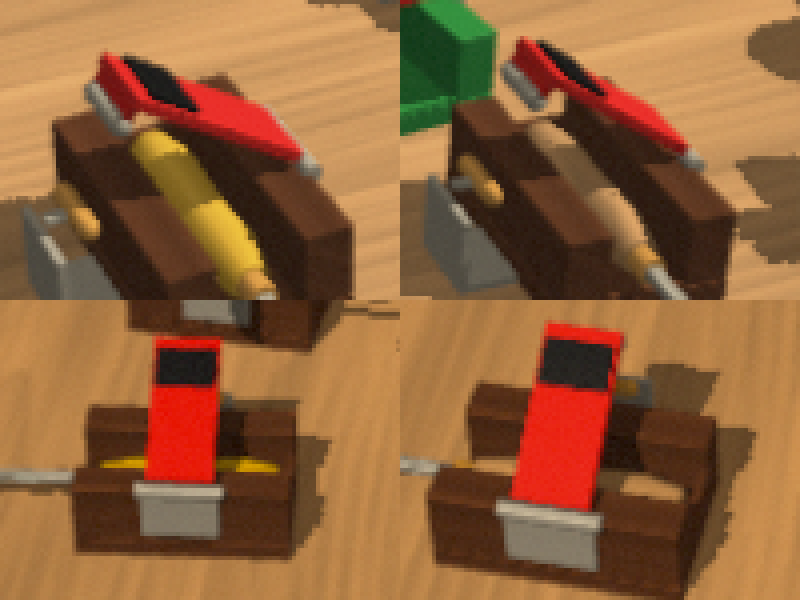

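```bash
cat > h.py <<'E'
import cv2, numpy as np
def P(c): return c["mtx"]@np.c_[c["R"],c["t"]]
def tri(c1,p1,c2,p2):
    X=cv2.triangulatePoints(P(c1),P(c2),np.float64(p1).reshape(2,1),np.float64(p2).reshape(2,1)); X=(X[:3]/X[3]).ravel()
    e=[np.round((lambda q:q[:2]/q[2])(P(c)@np.r_[X,1])-p,2) for c,p in((c1,p1),(c2,p2))]
    return X,e
def ray(c,p,z):
    d=c["R"].T@np.linalg.inv(c["mtx"])@np.r_[p,1]; o=-c["R"].T@c["t"]; return o+d*(z-o[2])/d[2]
def pad(c,p,r=14):
    f=c["frame"]; h=cv2.cvtColor(f,cv2.COLOR_BGR2HSV); m=((h[...,2]<60)&(f.max(2).astype(int)-f.min(2)<22)).astype(np.uint8)
    k,l,st,ce=cv2.connectedComponentsWithStats(m,connectivity=4)
    i=l[int(p[1]),int(p[0])]; assert i>0; print("pad area",st[i],ce[i].round(1)); return ce[i]
E
python3 - <<'E'
import pickle
from h import *
d=pickle.load(open("d0.pkl","rb")); A=d["scene"];B=d["side"]
for n,pa,pb,hb,corn in(("yellow",(275,246),(302,217),((291.5,246),(310,246)),0),("pale",(407,211),(285,291),((368.5-240,0),(0,0)),1)):
    a=pad(A,pa);b=pad(B,pb);X,e=tri(A,a,B,b)
    L,R=((291.2,321.0-75+0),(310,321-75)) if n=="yellow" else ((240+115/4,275+202/4),(240+195/4,275+209/4))
    H=[ray(B,q,.055) for q in(L,R)]; hm=(H[0]+H[1])/2
    print(n,X.round(4),e,"hinge ends",np.round(H,4).tolist(),"w",np.linalg.norm(H[0]-H[1]).round(4),"pad->hinge",(hm-X).round(4),np.linalg.norm(hm-X).round(4),"yaw hinge",np.arctan2(*(H[0]-H[1])[1::-1]).round(3),"yaw dir",np.arctan2(-(hm-X)[0],(hm-X)[1]).round(3))
E
```

```text
pad area [267 240  17  13  81] [274.9 246. ]
pad area [295 213  14   8 108] [301.3 216.4]
yellow [ 0.5192 -0.0121  0.098 ] [array([-0.56, -0.53]), array([-0.36,  0.43])] hinge ends [[0.5339, 0.0476, 0.055], [0.4902, 0.0424, 0.055]] w 0.044 pad->hinge [-0.0071  0.0571 -0.043 ] 0.0718 yaw hinge 0.117 yaw dir 0.125
pad area [401 207  13  11  36] [407.4 211.9]
pad area [275 285  18  12 172] [283.8 290.6]
pale [0.5112 0.2475 0.0988] [array([-0.36, -0.26]), array([-0.32,  0.28])] hinge ends [[0.5325, 0.3029, 0.055], [0.4927, 0.3027, 0.055]] w 0.0398 pad->hinge [ 0.0014  0.0553 -0.0438] 0.0705 yaw hinge 0.005 yaw dir -0.025
```

Both pads match the stated geometry: a height of 98 mm means an opening of about 0.56 rad, and the hinge falls where it should. Shut pads should be at yellow (0.521, -0.028) and pale (0.511, 0.231), both 59 mm up. I'll close the fingers and hover over yellow.

Call:
{"method": "apply_moves", "body": {"rows": [{"xyz":[-2,-2,36],"turn":0},{"xyz":[-2,-2,36],"turn":0},{"xyz":[-1,0,36],"turn":0},{"xyz":[0,0,0],"turn":0},{"xyz":[0,0,0],"turn":0},{"xyz":[0,0,0],"turn":0}], "gripper": 0, "newtons": 30}}

```text
time: 0.9
tool_pos: [0.522, -0.0051, 0.1203]
tool_rot: [3.139, 0.001, 1.571]
contact_force: [-0.2, 0.2, 0.2]
opening: 0.0363
```

Call:
{"method": "apply_moves", "body": {"rows": [{"xyz":[0,-1,10],"turn":0},{"xyz":[0,0,10],"turn":0},{"xyz":[-5,0,9],"turn":0},{"xyz":[-5,0,9],"turn":0},{"xyz":[-4,0,6],"turn":0},{"xyz":[0,0,0],"turn":0}]}}

```text
time: 1.65
tool_pos: [0.5196, -0.0194, 0.0741]
tool_rot: [-3.14, -0.0, 1.57]
contact_force: [-0.0, -0.5, 0.1]
opening: 0.0001
```

Call:
{"method": "apply_moves", "body": {"rows": [{"xyz":[-2,0,4],"turn":0},{"xyz":[-2,0,4],"turn":0},{"xyz":[-2,0,3],"turn":0}]}}

```text
time: 2.02
tool_pos: [0.5203, -0.0247, 0.064]
tool_rot: [3.141, -0.0, 1.571]
contact_force: [-0.7, 2.6, 3.1]
opening: 0.0
```

Run:
```python
from cell import robot
import cv2, numpy as np
o=[]
for n,x,y in(("scene",235,225),("side",255,190)):
    f=robot.read_camera(n)["frame"]; o.append(cv2.resize(f[y:y+100,x:x+100],(400,400),interpolation=cv2.INTER_NEAREST))
cv2.imwrite("pics/c2.png",np.hstack(o)); print(robot.observe()["contact_force"])
```

```text
[0.15119014 0.56861283 0.49508495]
```

View pics/c2.png

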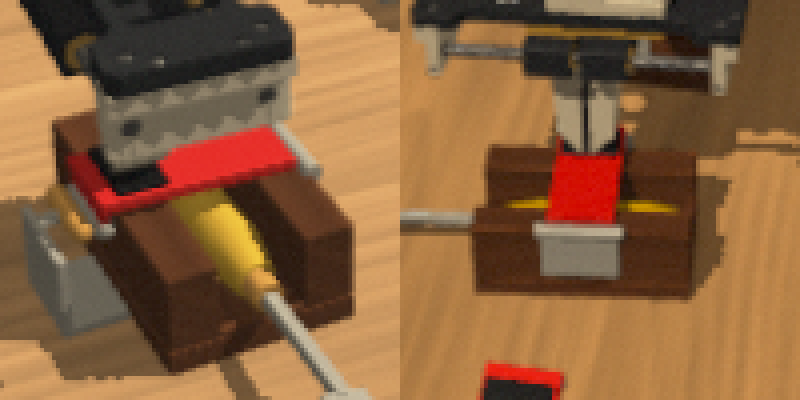

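The fingertips are on the black pad, which is at about (135,170) in the left crop. The strap is nearly level and its nose is at the roller, so I'll keep pressing.

Call:
{"method": "apply_moves", "body": {"rows": [{"xyz":[-1,0,2],"turn":0},{"xyz":[-1,0,2],"turn":0},{"xyz":[0,0,1],"turn":0},{"xyz":[0,0,1],"turn":0}]}}

```text
time: 2.62
tool_pos: [0.5202, -0.0273, 0.059]
tool_rot: [3.141, 0.001, 1.571]
contact_force: [-5.3, 0.6, 19.7]
opening: 0.0001
```

Call:
{"method": "apply_moves", "body": {"rows": [{"xyz":[0,0,0.5],"turn":0},{"xyz":[0,0,0],"turn":0}]}}

```text
time: 2.88
tool_pos: [0.5202, -0.0273, 0.059]
tool_rot: [3.14, 0.001, 1.571]
contact_force: [-5.4, 1.4, 18.2]
opening: 0.0003
```

Call:
{"method": "apply_moves", "body": {"rows": [{"xyz":[0,0,-20],"turn":0},{"xyz":[0,0,-40],"turn":0},{"xyz":[0,0,-40],"turn":0},{"xyz":[48,-2,0],"turn":0},{"xyz":[48,-2,0],"turn":0},{"xyz":[48,-2,0],"turn":0},{"xyz":[48,-1,0],"turn":0},{"xyz":[48,-1,0],"turn":0},{"xyz":[43,-1,0],"turn":0},{"xyz":[0,0,0],"turn":0}]}}

```text
time: 4.12
tool_pos: [0.5104, 0.2583, 0.1566]
tool_rot: [-3.141, 0.0, 1.575]
contact_force: [-0.3, -0.1, 0.2]
opening: 0.0004
```

Run:
```python
from cell import robot
import cv2, numpy as np
from h import *
o=[]; A=robot.read_camera("scene");B=robot.read_camera("side")
for c,x,y in((A,235,225),(B,255,190)):
    f=c["frame"]; o.append(cv2.resize(f[y:y+100,x:x+100],(400,400),interpolation=cv2.INTER_NEAREST))
cv2.imwrite("pics/c3.png",np.hstack(o)); print(robot.observe()["tool_pos"])
q=(P(A)@[.521,-.028,.059,1],P(B)@[.521,-.028,.059,1]); q=[v[:2]/v[2] for v in q]; print(q)
print(tri(A,pad(A,q[0]),B,pad(B,q[1])))
```

```text
[0.51070235 0.25567086 0.1566917 ]
[array([266.86049004, 267.27132181]), array([301.80236028, 226.23239145])]
pad area [257 262  19  14 161] [266.1 268.5]Traceback (most recent call last):
  File "<stdin>", line 9, in <module>
  File "h.py", line 12, in pad
    i=l[int(p[1]),int(p[0])]; assert i>0; print("pad area",st[i],ce[i].round(1)); return ce[i]
                                     ^^^
AssertionError
```

View pics/c3.png

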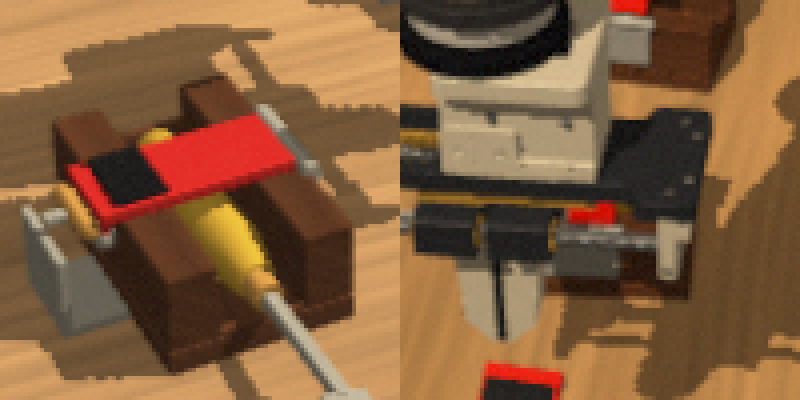

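Yellow is shut: its strap lies level with the robot away, and the pad is at (266,268) against a predicted (267,267). Next I'll press pale along the same path.

Call:
{"method": "apply_moves", "body": {"rows": [{"xyz":[0,0,18],"turn":0},{"xyz":[0,0,20],"turn":0},{"xyz":[0,0,10],"turn":0},{"xyz":[-1,0,10],"turn":0},{"xyz":[-5,0,9],"turn":0},{"xyz":[-5,0,9],"turn":0},{"xyz":[-4,0,6],"turn":0},{"xyz":[-3,0,4],"turn":0},{"xyz":[-2,0,4],"turn":0},{"xyz":[0,0,0],"turn":0}]}}

```text
time: 5.48
tool_pos: [0.5113, 0.2363, 0.0675]
tool_rot: [3.141, -0.001, 1.571]
contact_force: [-0.9, 1.3, 2.9]
opening: 0.0002
```

Call:
{"method": "apply_moves", "body": {"rows": [{"xyz":[-2,0,3],"turn":0},{"xyz":[-1,0,2],"turn":0},{"xyz":[-1,0,2],"turn":0},{"xyz":[0,0,1],"turn":0},{"xyz":[0,0,1],"turn":0},{"xyz":[0,0,0],"turn":0}]}}

```text
time: 6.22
tool_pos: [0.511, 0.2315, 0.0592]
tool_rot: [3.141, 0.001, 1.571]
contact_force: [-2.6, -1.8, 10.8]
opening: 0.0006
```

Call:
{"method": "apply_moves", "body": {"rows": [{"xyz":[0,0,0.8],"turn":0},{"xyz":[0,0,0],"turn":0}]}}

```text
time: 6.48
tool_pos: [0.511, 0.2315, 0.059]
tool_rot: [3.141, 0.001, 1.571]
contact_force: [-4.2, -3.2, 17.7]
opening: 0.0006
```

The strap is on its stop: the force rose without any motion. I'll lift and back away so all three rests can be seen.

Call:
{"method": "apply_moves", "body": {"rows": [{"xyz":[0,0,-20],"turn":0},{"xyz":[0,0,-40],"turn":0},{"xyz":[0,0,-50],"turn":0},{"xyz":[0,0,-50],"turn":0},{"xyz":[0,-40,-30],"turn":0},{"xyz":[0,-40,0],"turn":0},{"xyz":[0,-30,0],"turn":0},{"xyz":[0,0,0],"turn":0}]}}

```text
time: 7.48
tool_pos: [0.3993, 0.2317, 0.2475]
tool_rot: [-3.141, 0.001, 1.572]
contact_force: [0.2, -0.3, 0.3]
opening: 0.0005
```

Run:
```python
from cell import robot
from h import *
A=robot.read_camera("scene");B=robot.read_camera("side"); s=robot.observe(); print(s["time"],s["tool_pos"],s["contact_force"])
o=[cv2.resize(c["frame"][y:y+240,x:x+w],None,fx=2,fy=2,interpolation=cv2.INTER_NEAREST) for c,x,y,w in((A,90,160,230),(A,320,160,170))]
cv2.imwrite("pics/c4.png",np.hstack(o)); cv2.imwrite("pics/c5.png",B["frame"])
for X in([.521,-.028,.059],[.511,.231,.059]):
    q=[(lambda v:v[:2]/v[2])(P(c)@np.r_[X,1]) for c in(A,B)]; print(np.round(q,1))
    try: print(tri(A,pad(A,q[0]),B,pad(B,q[1])))
    except AssertionError: print("hidden")
```

```text
7.575 [0.40139664 0.23190738 0.24743001] [ 0.2138965   0.95451665 -0.67322836]
[[266.9 267.3]
 [301.8 226.2]]
pad area [257 262  19  14 161] [266.  268.5]
pad area [296 224  14   5  67] [302.4 226. ]
(array([ 0.5205127 , -0.03005137,  0.0574738 ]), [array([-0.39, -0.35]), array([-0.25,  0.28])])
[[397.4 231.9]
 [286.2 299.6]]
pad area [388 228  18  11 119] [396.6 232.9]
pad area [279 295  18  10 115] [287.2 299.7]
(array([0.50977696, 0.22954991, 0.05701007]), [array([-0.28, -0.2 ]), array([-0.25,  0.21])])
```

View pics/c4.png

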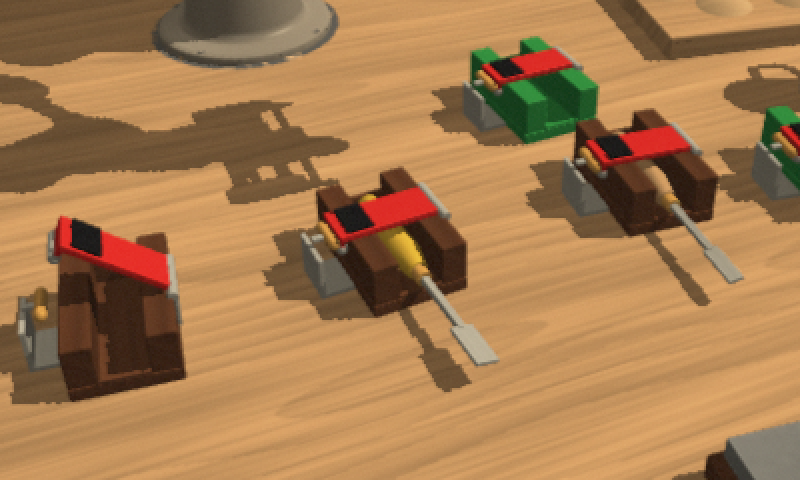

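The yellow strap, with its pad at about (350,217) in the picture, and the pale strap at (612,148) both lie level and shut. The empty rest's strap at (85,238) is still up.

```bash
python3 -c "
from cell import robot
print(robot.hand_in())"
```

```text
the job is handed in; nothing more can be done
None
```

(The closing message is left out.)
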